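# Set the lid press on a sealed meal tray: coarse knob, then fine knob

### The arm

A 6-joint arm with a two-finger parallel gripper is mounted at the origin on the work surface; the furniture and walls round the work are solid. World frame = base frame: x ahead of the robot, y to its left, z up, the work surface at z = 0. Lengths are in m, angles in degrees, forces in N, time in s.
With the tool pointing down it reaches from about 0.35 to 0.85 m from the base axis. Payload 8.1 kg.
Tool frame: the origin (TCP) lies on the centre line of the jaws, within the pads' length; the fingertips stand manip.nose_length ahead of it and the grasp point (between the pads) lies 11 mm behind it (manip.nose_length is the distance from the TCP to the fingertips, in m); x points along the fingers, y is the direction in which the jaws open and shut, and the axes are right-handed (so a half turn about x gives the same grasp; the last joint's range is limited). The gripper opens to 85 mm and grips with 20 to 120 N. Pads are 22 mm wide; open, the fingers measure 114 mm over their backs; the gripper's body (76 mm by 85 mm) begins 54 mm behind the grasp point. The pads swing forward as they close: fully open they stand 13 mm farther back than shut.
Start: joints at [-81.669, 7.471, 85.268, -0, 87.261, -4.893], TCP at [0.137, -0.584, 0.214] pointing down, gripper open.
Joint ranges: [-169.43, 169.43], [-51.17, 129.36], [1.28, 143.12], [-76.62, 256.62], [0, 156.53], [-152.29, 152.29]. Speed limits (degrees/s): [136.94, 136.94, 159.86, 180, 180, 180].

### API

Orientations are given as [roll, pitch, yaw] about the fixed x, y, z axes, in that order (R = Rz(yaw) Ry(pitch) Rx(roll)).
In Python, from station import manip, imaging gives the robot as it stands.
- The arm moves only by the shell command python3 -m pendant 'ROWS'. ROWS is JSON, a list of rows, each an object with "jaw": the finger opening in m, from 0 to 0.0854; "slide": the shift along the tool's x, y, z in m, a list of three; "dr": the turn, a rotation vector about the tool's x, y, z in rad, a list of three. In form: [{"jaw": jaw, "slide": [x, y, z], "dr": [wx, wy, wz]}, ...]. A call has 1 to 20 rows; each row shifts and turns the commanded pose from where the row before left it, along the tool's axes as they then stand; what a row does not reach is not made up. A row lasts 1/10 s, in which the tool goes at most 50 mm and 8.59 degrees, less where a joint would pass 70% of its speed; a pose out of reach is approached as far as the arm can. A call is refused whole if a number of a shift passes 0.05 or a number of a turn 0.15, either way. A call with a gripper value outside its range is refused whole. The fingers move at their own pace and stop on an object; the grip force is fixed at half the most. Time passes only in rows, so rows that do not move let the fingers close. It gives the time, the measured TCP pose, the force and the opening at its end, in the units of the state.
- manip.sense(): the state, without advancing time (a new reading comes with each control period).
- imaging.capture(name): name is "side" or "top" or "wrist"; returns a dict with "frame" (420x560x3 uint8, red, green, blue), "intrinsics" (3x3 intrinsics, pixels), "view" (4x4, takes a point from world to camera coordinates); the wrist camera has in their place "tool_from_camera" (4x4, takes a point from camera to tool coordinates, whose origin is the TCP and whose axes are the tool frame's). Camera axes: x right, y down, z forward; pixel columns grow to the right and rows downward; lengths in m; the calibration is good to about 2 mm. The wrist camera is an equidistant fisheye: a pixel r from the principal point sees the ray r / f radians off the axis. A picture is of the moment at which its call begins: read the wrist's pose just before it. There is no depth.
- manip.hand_in(): hands the job in, once; it reports no verdict.
The state is a dict: "clock": time; "joint_positions": joint angles; "qvel": joint speeds; "tau": joint torques, N m; "tool_pos": TCP position; "tool_rot": TCP orientation; "wrist_force": force on the tool from outside, world axes, zero at the start; "torque": the same for the moment, N m; "grip_width": finger opening in m.
Only numpy, scipy, OpenCV 4.12 (cv2) and the standard library are available. Lean on these libraries where they do the work, as an engineer would, in place of code of your own. Each camera call takes 0.05 s, during which the arm holds its last target. There are 200 camera calls.

### The job

Clamp the sealed tray that lies in the lid press. Turn the large lower knob clockwise to run the foot down until its pad is only a few millimetres above the lid, without pressing the lid with this knob; then turn the small upper knob clockwise until the foot bears on the lid with about 15 newtons (10 to 20), never more than 30, let go, and leave it clamped. Leave the tray in its nest and do not disturb the other things on the table.

Things in the scene. Friction and masses are not known exactly. Their poses are not given: they have to be found in the camera images.
- press: Fixed lid press: steel base plate 200 x 230 x 8 mm, two posts at its own y = +-98 mm under a grey bridge 56 x 228 mm (underside 136 mm, top 166 mm up). A boss 40 mm across rises to 168 mm under the knobs. Origin: centre of the plate's underside, on the table; z up, the common axis of knobs and foot.
- coarse_knob: Large lower (outer) knob: black ribbed disc 60 mm across, 24 mm high. Origin: centre of its underside, 185 mm above the press's origin at the start (it sinks as the small knob is turned). Clockwise from above lowers the foot, 16 mm per rad (travel 2.4 rad from the top stop; starts 0 to 0.8 rad from it). Steady friction about 0.47 Nm; stays where left.
- fine_knob: Small upper (inner) knob: metal cylinder 30 mm across, from 3 to 37 mm above its origin, which lies on the axis just over the large knob, 208 mm above the press's origin. Clockwise from above lowers the foot, 6 mm per rad (travel 2.8 rad; starts 0 to 0.3 rad from the top stop). Steady friction about 0.1 to 0.17 Nm; each newton on the foot adds 0.006 Nm. Stays where left.
- foot: Steel disc 68 mm across, 10 mm thick, under the bridge; both knobs move it up and down. Origin: centre of its underside. Its sprung rubber pad, 60 mm across, ends 9 to 19 mm below the origin, differently each time and not reported, so the touch must be felt: it comes with the origin 69 to 79 mm above the press's. From there the force grows about 11 N per mm.
- tray: Closed oval foil meal tray 164 x 119 x 52 mm with a grey lid board, lying loose in the nest of low metal stops on the press's base plate, 8 mm above the table. Origin: centre of its underside.
- roller: Bystander: crimp roller with a beech handle, 29 x 162 x 29 mm, lying on the table. Origin: centre of its underside.
- labels: Bystander: roll of labels, 68 mm across, 35 mm high, standing flat on the table. Origin: centre of its underside.
- next_tray: Bystander: second closed meal tray 149 x 121 x 51 mm, on the table. Origin: centre of its underside.
Mind the look-alikes: they are no part of the job. Leave any red look-alike of the tray alone.

How it is judged:
By the outcome, as a careful person would: the job done as asked, in the order asked, and still so for the second after the job is handed in, with the robot touching nothing.
It also fails if it takes over 72 s, if anything falls off the work surface, if the arm or the gripper's body presses on something with over 40 N, if the wrist force passes 120 N, or if a joint passes its speed limit or range.

## Working session

There is one attempt and no reset: what is moved stays moved. The work goes in short steps, Python scripts to look and compute and a shell command to move; the robot and the scene stay as the last step left them, time stands still between calls to the robot, and variables do not carry over. Pictures are saved under pics/ and viewed, about 8 in all and at most 12, crops included, and the job is handed in when it is done.

```bash
mkdir -p pics; ls
python3 - <<'E'
from station import manip, imaging
import cv2, numpy as np
print(manip.sense(), manip.nose_length)
for n in ("top","side"):
    c=imaging.capture(n); cv2.imwrite(f"pics/{n}0.png",c["frame"][:,:,::-1]); print(n,c["intrinsics"].tolist(),np.round(c["view"],4).tolist())
E
```

```text
pics
{'clock': 0.0, 'joint_positions': array([-8.16685931e+01,  7.51583843e+00,  8.53300387e+01,  1.46430229e-03,
        8.72611072e+01, -4.89337431e+00]), 'qvel': array([ 0.07577398, -0.02353791, -0.03479674, -0.01248923,  0.10248875,
       -0.03116999]), 'tau': array([-1.79344101e-03, -5.69402182e+01, -5.00554955e+01, -3.93965574e-04,
        1.44792034e-02, -7.51290077e-05]), 'tool_pos': array([ 0.13720633, -0.58350171,  0.21332957]), 'tool_rot': array([-95.67657005,  89.89300564,  97.54813983]), 'wrist_force': array([ 0.21057774, -0.08282247,  0.21341456]), 'torque': array([ 0.00185492, -0.03502554, -0.04777606]), 'grip_width': 0.08539252191974456} 0.008
top [[421.421275495896, 0.0, 274.3690939837432], [0.0, 421.421275495896, 206.11743119534339], [0.0, 0.0, 1.0]] [[-0.0168, -0.9998, 0.0145, 0.037], [-0.9933, 0.015, -0.1142, 0.499], [0.114, -0.0164, -0.9933, 1.0958], [0.0, 0.0, 0.0, 1.0]]
side [[466.78133955405684, 0.0, 278.61874413976165], [0.0, 466.78133955405684, 202.2205472482451], [0.0, 0.0, 1.0]] [[-0.8838, -0.4678, 0.0096, 0.4616], [-0.2329, 0.422, -0.8761, 0.2148], [0.4058, -0.7765, -0.482, 0.8966], [0.0, 0.0, 0.0, 1.0]]
```

View pics/top0.png

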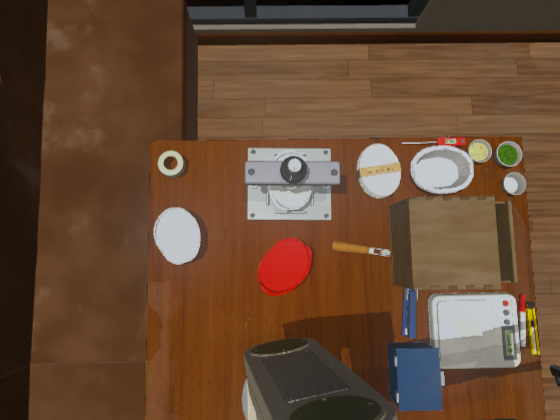

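View pics/side0.png

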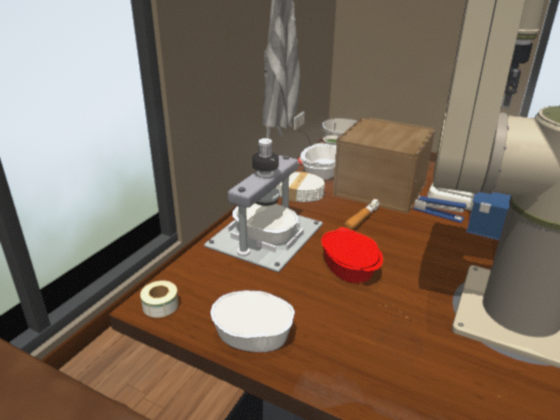

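The top view shows the press with its plate corners at about (249,149), (331,149), (331,219) and (247,219), and its knobs at (294,167). There is only one press. The red oval at (285,265) is the tray look-alike, and the tray meant lies in the press at (292,195). I'll enlarge the knobs to confirm.

Run:
```python
import cv2, numpy as np
a=cv2.imread("pics/top0.png")[135:225,235:345]; b=cv2.imread("pics/side0.png")[130:270,200:330]
a=cv2.resize(a,None,fx=4,fy=4,interpolation=cv2.INTER_CUBIC); b=cv2.resize(b,None,fx=2.6,fy=2.6,interpolation=cv2.INTER_CUBIC)
h=max(a.shape[0],b.shape[0]); o=np.zeros((h,a.shape[1]+b.shape[1],3),np.uint8); o[:a.shape[0],:a.shape[1]]=a; o[:b.shape[0],a.shape[1]:]=b
cv2.imwrite("pics/crop0.png",o); print(o.shape)
```

```text
(364, 778, 3)
```

View pics/crop0.png

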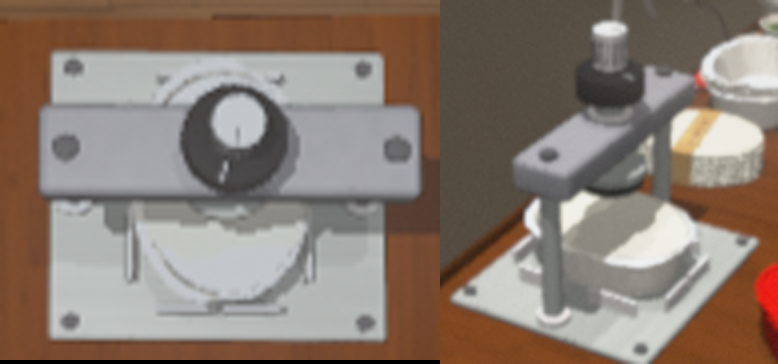

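The crop confirms it: black knob top at crop (235,138), metal knob top at crop (240,121), tray with a white body and grey lid under the foot. Now the geometry.

```bash
cat > h.py <<'E'
import numpy as np, cv2
from station import manip, imaging
from scipy.spatial.transform import Rotation as R
CAM={"top":(421.42127,274.36909,206.11743,np.array([[-0.0168,-0.9998,0.0145,0.037],[-0.9933,0.015,-0.1142,0.499],[0.114,-0.0164,-0.9933,1.0958]])),
"side":(466.78134,278.61874,202.22055,np.array([[-0.8838,-0.4678,0.0096,0.4616],[-0.2329,0.422,-0.8761,0.2148],[0.4058,-0.7765,-0.482,0.8966]]))}
def atz(cam,u,v,z):
    f,cx,cy,V=CAM[cam]; d=V[:,:3].T@np.array([(u-cx)/f,(v-cy)/f,1]); o=-V[:,:3].T@V[:,3]
    return o+d*(z-o[2])/d[2]
def pose():
    s=manip.sense(); return s["tool_pos"],R.from_euler("xyz",s["tool_rot"],degrees=True)
def wrist(name):
    p,r=pose(); c=imaging.capture("wrist"); cv2.imwrite(f"pics/{name}.png",c["frame"][:,:,::-1])
    np.savez(f"pics/{name}.npz",p=p,r=r.as_matrix(),K=c["intrinsics"],T=c["tool_from_camera"])
def ray(name,u,v):
    d=np.load(f"pics/{name}.npz"); K=d["K"]; x=(u-K[0,2])/K[0,0]; y=(v-K[1,2])/K[1,1]; t=np.hypot(x,y)+1e-12
    dc=np.array([x/t*np.sin(t),y/t*np.sin(t),np.cos(t)]); T=d["T"]
    return d["r"]@T[:3,3]+d["p"], d["r"]@T[:3,:3]@dc
def wproj(name,P):
    d=np.load(f"pics/{name}.npz"); T=d["T"]; K=d["K"]; q=T[:3,:3].T@(d["r"].T@(np.array(P)-d["p"])-T[:3,3])
    t=np.arctan2(np.hypot(q[0],q[1]),q[2]); k=t/np.hypot(q[0],q[1]); return K[0,0]*k*q[0]+K[0,2],K[1,1]*k*q[1]+K[1,2]
def wz(name,u,v,z):
    o,d=ray(name,u,v); return o+d*(z-o[2])/d[2]
E
python3 - <<'E'
from h import *
T=lambda x,y:(235+x/4,135+y/4)
C=[atz("top",*T(*p),.008) for p in [(51,53),(382,53),(384,340),(50,340)]]
print(np.round(C,4), np.mean(C,0))
print("fine",atz("top",*T(240,121),.245),"coarse",atz("top",*T(235,138),.209))
print("bridge",np.round([atz("top",*T(*p),.166) for p in [(40,107),(418,107),(418,198),(40,197)]],4))
print("side fine",atz("side",200+(610-440)/2.6,130+30/2.6,.245))
c=imaging.capture("wrist");print(c["intrinsics"].tolist(),np.round(c["tool_from_camera"],4).tolist())
p,r=pose(); print(r.as_matrix().round(3))
E
```

```text
[[ 0.6635  0.0994  0.008 ]
 [ 0.6605 -0.1292  0.008 ]
 [ 0.4616 -0.1242  0.008 ]
 [ 0.4652  0.102   0.008 ]] [ 0.56270934 -0.01300307  0.008     ]
fine [ 0.56344102 -0.01376755  0.245     ] coarse [ 0.5613895  -0.01317182  0.209     ]
bridge [[ 0.5903  0.099   0.166 ]
 [ 0.5873 -0.125   0.166 ]
 [ 0.5327 -0.1231  0.166 ]
 [ 0.5365  0.0995  0.166 ]]
side fine [ 0.5584603  -0.00223289  0.245     ]
[[325.19226210127806, 0.0, 280.75630515580536], [0.0, 325.19226210127806, 207.28358160667858], [0.0, 0.0, 1.0]] [[0.0005, -0.3246, 0.9458, -0.1593], [1.0, 0.0004, -0.0004, -0.0007], [-0.0003, 0.9458, 0.3246, -0.0837], [0.0, 0.0, 0.0, 1.0]]
[[-0.     0.229 -0.973]
 [ 0.001 -0.973 -0.229]
 [-1.    -0.001 -0.   ]]
```

```bash
python3 -m pendant '[{"jaw":0.085,"slide":[-0.04,0,0],"dr":[0,0,0]},{"jaw":0.085,"slide":[-0.04,0,0],"dr":[0,0,0]},{"jaw":0.085,"slide":[-0.04,0,0],"dr":[0,0,0]},{"jaw":0.085,"slide":[0,-0.0286,-0.034],"dr":[0,0,0]},{"jaw":0.085,"slide":[0,-0.0286,-0.034],"dr":[0,0,0]},{"jaw":0.085,"slide":[0,-0.0286,-0.034],"dr":[0,0,0]},{"jaw":0.085,"slide":[0,-0.0286,-0.034],"dr":[0,0,0]},{"jaw":0.085,"slide":[0,-0.0286,-0.034],"dr":[0,0,0]},{"jaw":0.085,"slide":[0,-0.0286,-0.034],"dr":[0,0,0]},{"jaw":0.085,"slide":[0,-0.0286,-0.034],"dr":[0,0,0]},{"jaw":0.085,"slide":[0,-0.0286,-0.034],"dr":[0,0,0]},{"jaw":0.085,"slide":[0,-0.0286,-0.034],"dr":[0,0,0]},{"jaw":0.085,"slide":[0,-0.0286,-0.034],"dr":[0,0,0]},{"jaw":0.085,"slide":[0,-0.0286,-0.034],"dr":[0,0,0]},{"jaw":0.085,"slide":[0,-0.0286,-0.034],"dr":[0,0,0]}]'
python3 -m pendant '[{"jaw":0.085,"slide":[0,-0.0286,-0.034],"dr":[-0.0,0,0]},{"jaw":0.085,"slide":[0,-0.0286,-0.034],"dr":[0,0,0]},{"jaw":0.085,"slide":[0,-0.0286,-0.034],"dr":[0,0,0]},{"jaw":0.085,"slide":[0,-0.0286,-0.034],"dr":[0,0,0]},{"jaw":0.085,"slide":[0,0,0],"dr":[-0.147,0,0]},{"jaw":0.085,"slide":[0,0,0],"dr":[-0.147,0,0]},{"jaw":0.085,"slide":[0,0,0],"dr":[-0.147,0,0]},{"jaw":0.085,"slide":[0,0,0],"dr":[-0.147,0,0]},{"jaw":0.085,"slide":[0,0,0],"dr":[-0.147,0,0]},{"jaw":0.085,"slide":[0,0,0],"dr":[-0.147,0,0]},{"jaw":0.085,"slide":[0,0,0],"dr":[-0.147,0,0]},{"jaw":0.085,"slide":[0,0,0],"dr":[-0.147,0,0]},{"jaw":0.085,"slide":[0,0,0],"dr":[-0.147,0,0]},{"jaw":0.085,"slide":[0,0,0],"dr":[-0.147,0,0]},{"jaw":0.085,"slide":[0,0,0],"dr":[-0.147,0,0]},{"jaw":0.085,"slide":[0,0,0],"dr":[-0.147,0,0]}]'
python3 - <<'E'
from station import manip; s=manip.sense(); print(s)
E
```

```text
clock: 1.65
tool_pos: [0.4566, -0.1549, 0.3343]
tool_rot: [99.5, 90.0, -67.3]
wrist_force: [-0.4, -0.1, 0.2]
grip_width: 0.0851
clock: 3.25
tool_pos: [0.562, -0.0142, 0.334]
tool_rot: [-122.6, 90.0, 172.1]
wrist_force: [0.3, -0.9, -0.3]
grip_width: 0.085
{'clock': 3.25, 'joint_positions': array([-6.67091035e+00,  6.26534345e-01,  8.00866318e+01,  8.95815990e-04,
        9.93269563e+01, -3.13093195e+01]), 'qvel': array([ 2.14639934e-02,  6.28631345e-02, -1.64367375e-01, -6.07888048e-02,
        6.72957023e-02, -8.36245326e+01]), 'tau': array([-4.81710540e-04, -5.12341690e+01, -5.06524587e+01, -3.49942902e-04,
        6.44017768e-03,  3.08014311e+00]), 'tool_pos': array([ 0.56201413, -0.0141773 ,  0.33399148]), 'tool_rot': array([-122.5715948 ,   89.95986784,  172.06695921]), 'wrist_force': array([ 0.31924617, -0.9230632 , -0.30785046]), 'torque': array([ 0.01272849, -0.00092921, -0.00812066]), 'grip_width': 0.08498022148160604}
```

```bash
python3 -m pendant '[{"jaw":0.085,"slide":[0,0,0],"dr":[-0.147,0,0]},{"jaw":0.085,"slide":[0,0,0],"dr":[-0.147,0,0]},{"jaw":0.085,"slide":[0,0,0],"dr":[-0.147,0,0]},{"jaw":0.085,"slide":[0,0,0],"dr":[-0.147,0,0]},{"jaw":0.085,"slide":[0,0,0],"dr":[-0.147,0,0]},{"jaw":0.085,"slide":[0,0,0],"dr":[0,0,0]},{"jaw":0.085,"slide":[0,0,0],"dr":[0,0,0]}]'
python3 - <<'E'
from h import *
wrist("w1"); p,r=pose(); print(p, r.as_matrix().round(4),manip.sense()["joint_positions"][5])
for P in [(.5625,-.0132,.245),(.5625,-.0132,.209)]: print(wproj("w1",P))
E
```

```text
clock: 3.95
tool_pos: [0.5621, -0.0141, 0.3341]
tool_rot: [-165.0, 90.0, 171.2]
wrist_force: [-0.1, -0.1, -0.0]
grip_width: 0.0848
[ 0.56208604 -0.01420168  0.33420348] [[-4.000e-04  4.042e-01  9.147e-01]
 [ 0.000e+00  9.147e-01 -4.042e-01]
 [-1.000e+00 -1.000e-04 -3.000e-04]] -72.83334576912536
(np.float64(281.2609421770393), np.float64(206.16687419320044))
(np.float64(281.18720910575536), np.float64(193.49308979931968))
```

View pics/w1.png

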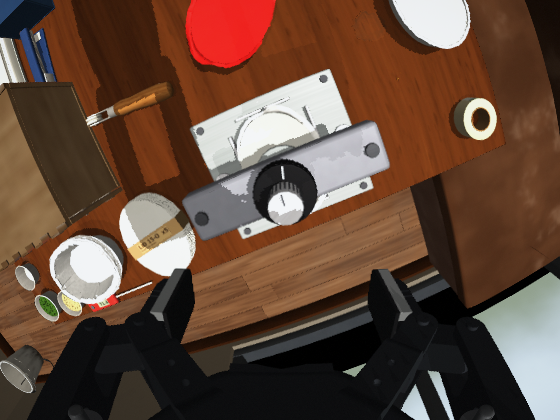

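Run:
```python
from h import *
import cv2
im=cv2.imread("pics/w1.png")[145:235,235:335]; cv2.imwrite("pics/w1c.png",cv2.resize(im,None,fx=6,fy=6,interpolation=cv2.INTER_CUBIC))
print(wz("w1",286,208,.245),wz("w1",285,191,.209))
```

```text
[ 0.56547975 -0.01032774  0.245     ] [ 0.56173636 -0.00907117  0.209     ]
```

View pics/w1c.png

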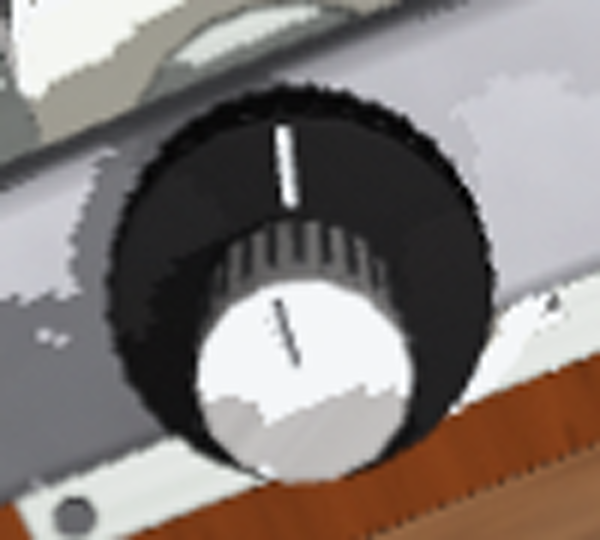

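The crop shows the metal knob's top centred at crop (304,382), i.e. pixel (285.7,208.7). The black knob's face is at about (285.3,194), with its white mark at crop (285,165). The axis works out at about (0.5635, -0.0115). I'll descend and grip the large knob.

```bash
python3 -m pendant '[{"jaw":0.085,"slide":[0,0.003,0],"dr":[0,0,0]},{"jaw":0.085,"slide":[0.036,0,0],"dr":[0,0,0]},{"jaw":0.085,"slide":[0.036,0,0],"dr":[0,0,0]},{"jaw":0.085,"slide":[0.037,0,0],"dr":[0,0,0]},{"jaw":0.085,"slide":[0.025,0,0],"dr":[0,0,0]},{"jaw":0.085,"slide":[0.012,0,0],"dr":[0,0,0]},{"jaw":0.085,"slide":[0,0,0],"dr":[0,0,0]}]'
python3 -m pendant '[{"jaw":0.05,"slide":[0,0,0],"dr":[0,0,0]},{"jaw":0.05,"slide":[0,0,0],"dr":[0,0,0]},{"jaw":0.05,"slide":[0,0,0],"dr":[0,0,0]},{"jaw":0.05,"slide":[0,0,0],"dr":[0,0,0]},{"jaw":0.05,"slide":[0,0,0],"dr":[0,0,0]}]'
python3 - <<'E'
from h import *
s=manip.sense(); p,r=pose(); print(r.inv().apply(s["wrist_force"]), s["torque"],s["grip_width"])
c=imaging.capture("side"); cv2.imwrite("pics/s1.png",cv2.resize(c["frame"][110:270,200:360,::-1],None,fx=3.6,fy=3.6,interpolation=cv2.INTER_CUBIC))
E
```

```text
clock: 4.7
tool_pos: [0.5622, -0.0112, 0.1865]
tool_rot: [-163.4, 89.8, 172.9]
wrist_force: [0.1, 0.6, -0.4]
grip_width: 0.0847
clock: 5.2
tool_pos: [0.5637, -0.0114, 0.189]
tool_rot: [18.6, 89.9, -5.0]
wrist_force: [-0.1, -0.1, -0.5]
grip_width: 0.0499
[ 0.49864467 -0.08477525 -0.02661215] [ 0.00695321  0.03303247 -0.00120907] 0.049901784340995264
```

View pics/s1.png

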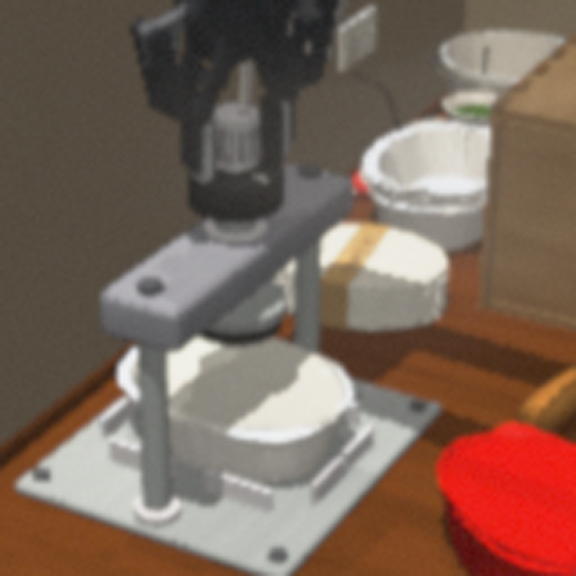

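Run:
```python
from h import *
f,cx,cy,V=CAM["side"]
def pr(P):
    q=V[:,:3]@np.array(P)+V[:,3]; return ((f*q[0]/q[2]+cx-200)*3.6,(f*q[1]/q[2]+cy-110)*3.6)
A=np.array([.5637,-.0114,0])
for z in (.17,.18,.19,.2,.21,.22): print(z,np.round(pr(A+[.012,.027,z])),np.round(pr(A+[-.012,-.027,z])))
for z in (.166,.185,.209,.245): print(z,np.round(pr(A+[0,0,z])))
for z in (.185,.209): print(z,np.round(pr(A+[-.406*.03,.776*.035*.9,z])))
```

```text
0.17 [197. 232.] [273. 208.]
0.18 [197. 217.] [273. 194.]
0.19 [197. 202.] [273. 179.]
0.2 [197. 187.] [273. 164.]
0.21 [196. 172.] [273. 150.]
0.22 [196. 157.] [274. 135.]
0.166 [236. 226.]
0.185 [236. 198.]
0.209 [235. 162.]
0.245 [235. 107.]
0.185 [233. 216.]
0.209 [233. 180.]
```

Run:
```python
from h import *
wrist("w2")
c=imaging.capture("side")["frame"][130:180,235:295,::-1]
a=cv2.imread("pics/w2.png")[130:350,120:440]
a=cv2.resize(a,(480,330),interpolation=cv2.INTER_CUBIC); b=cv2.resize(c,(320,267),interpolation=cv2.INTER_CUBIC)
o=np.zeros((330,800,3),np.uint8); o[:,:480]=a; o[:267,480:]=b; cv2.imwrite("pics/m2.png",o)
```

```text
(no output)
```

View pics/m2.png

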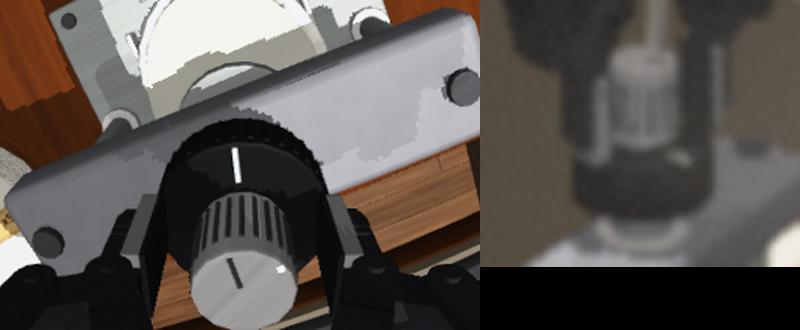

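Run:
```python
from h import *
d=np.load("pics/w2.npz");p=d["p"];r=d["r"]; print(p)
c=lambda uv:np.round([(uv[0]-120)*1.5,(uv[1]-130)*1.5])
for x in (.008,0,-.01,-.03):
    print(x,[c(wproj("w2",p+r@np.array([x,y,z]))) for y in (-.025,.025) for z in (-.011,.011)])
A=np.array([.5637,-.0114,0])
for z in (.209,.245): print(z,c(wproj("w2",A+[0,0,z])))
for z in(.185,.209): print([c(wproj("w2",A+[0,0,z]+r@np.array([0,.03*np.cos(t),.03*np.sin(t)]))) for t in (0,np.pi/2,np.pi,-np.pi/2)])
```

```text
[ 0.56356663 -0.01146373  0.18881259]
0.008 [array([173., 156.]), array([176., 207.]), array([306., 156.]), array([303., 207.])]
0 [array([170., 165.]), array([174., 217.]), array([309., 165.]), array([305., 217.])]
-0.01 [array([166., 177.]), array([170., 231.]), array([312., 177.]), array([309., 231.])]
-0.03 [array([157., 205.]), array([163., 263.]), array([321., 205.]), array([316., 263.])]
0.209 [240. 221.]
0.245 [239. 289.]
[array([319., 187.]), array([240., 253.]), array([161., 187.]), array([240., 112.])]
[array([329., 219.]), array([240., 290.]), array([150., 219.]), array([240., 136.])]
```

Run:
```python
from h import *
d=np.load("pics/w1.npz");p=d["p"];r=d["r"]
for x in (.008,-.005,-.015,-.025,-.035):
    print(x,[np.round(wproj("w1",p+r@np.array([x,y,z]))) for y in (.0425,.056) for z in (-.011,.011)])
```

```text
0.008 [array([354., 234.]), array([351., 267.]), array([377., 233.]), array([372., 266.])]
-0.005 [array([359., 243.]), array([355., 278.]), array([383., 243.]), array([378., 277.])]
-0.015 [array([363., 252.]), array([359., 288.]), array([388., 251.]), array([383., 287.])]
-0.025 [array([368., 261.]), array([363., 298.]), array([394., 260.]), array([388., 297.])]
-0.035 [array([373., 271.]), array([367., 310.]), array([401., 270.]), array([393., 308.])]
```

The wrist view shows the fingers beside the small knob with their tips at crop row ~195, at the large knob's top. They are about 20 mm higher than the nominal nose, and still clear of everything. I'll open, go down 20 mm, shift 1.5 mm in tool y and grip.

```bash
python3 -m pendant '[{"jaw":0.085,"slide":[0,0.0015,0],"dr":[0,0,0]},{"jaw":0.085,"slide":[0,0,0],"dr":[0,0,0]},{"jaw":0.085,"slide":[0,0,0],"dr":[0,0,0]},{"jaw":0.085,"slide":[0,0,0],"dr":[0,0,0]},{"jaw":0.085,"slide":[0.008,0,0],"dr":[0,0,0]},{"jaw":0.085,"slide":[0.006,0,0],"dr":[0,0,0]},{"jaw":0.085,"slide":[0.006,0,0],"dr":[0,0,0]},{"jaw":0.085,"slide":[0,0,0],"dr":[0,0,0]}]'
python3 -m pendant '[{"jaw":0.045,"slide":[0,0,0],"dr":[0,0,0]},{"jaw":0.045,"slide":[0,0,0],"dr":[0,0,0]},{"jaw":0.045,"slide":[0,0,0],"dr":[0,0,0]},{"jaw":0.045,"slide":[0,0,0],"dr":[0,0,0]},{"jaw":0.045,"slide":[0,0,0],"dr":[0,0,0]}]'
python3 - <<'E'
from h import *
s=manip.sense(); p,r=pose(); print(r.inv().apply(s["wrist_force"]), s["torque"],s["grip_width"])
E
```

```text
clock: 6.15
tool_pos: [0.563, -0.01, 0.1666]
tool_rot: [-163.0, 89.8, 173.4]
wrist_force: [-0.1, 0.1, 0.0]
grip_width: 0.085
clock: 6.65
tool_pos: [0.5638, -0.0109, 0.1692]
tool_rot: [-68.1, 89.9, -91.7]
wrist_force: [-3.1, -2.3, 3.0]
grip_width: 0.0581
[-3.01924885 -3.34413222 -1.9526813 ] [-0.51632492  0.59409054  0.0081677 ] 0.058078345544039775
```

Run:
```python
from h import *
f,cx,cy,V=CAM["side"]
def pr(P):
    q=V[:,:3]@np.array(P)+V[:,3]; return np.round(((f*q[0]/q[2]+cx-215)*6,(f*q[1]/q[2]+cy-160)*6),1)
A=np.array([.5637,-.0109,0]); n=np.array([-.463,.886,0])
c=imaging.capture("side")["frame"][160:240,215:325,::-1]
cv2.imwrite("pics/s2.png",cv2.resize(c,None,fx=6,fy=6,interpolation=cv2.INTER_CUBIC))
for z in (.06,.07,.08,.09,.1,.11): print(z,pr(A+n*.03+[0,0,z]),pr(A+n*.034+[0,0,z]),pr(A+n*.034+[0,0,z+.01]))
print(pr(A+n*.028+[0,0,.136]), pr(A+[0,.0,.06]))
```

```text
0.06 [301.  359.3] [300.7 364.6] [300.6 342.2]
0.07 [300.9 336.9] [300.6 342.2] [300.5 319.6]
0.08 [300.8 314.3] [300.5 319.6] [300.3 296.7]
0.09 [300.7 291.5] [300.3 296.7] [300.2 273.7]
0.1 [300.6 268.5] [300.2 273.7] [300.1 250.5]
0.11 [300.4 245.3] [300.1 250.5] [300. 227.]
[300.3 181.6] [303.3 320.1]
```

View pics/s2.png

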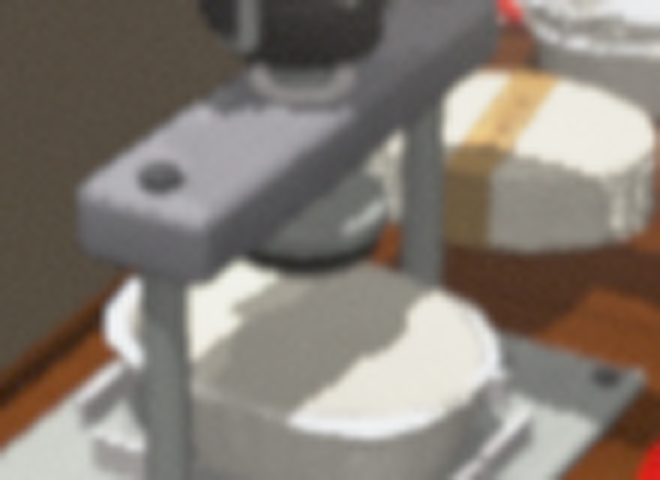

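Gripped at 58 mm with small side force. The pad's lower rim is at crop (305,271), which puts the pad bottom at z ≈ 0.099 against the lid at about 0.060, a gap of roughly 39 mm. I'll turn the large knob clockwise 1.5 rad (24 mm) first, then check.

```bash
python3 -m pendant '[{"jaw":0.045,"slide":[0,0,0],"dr":[0.1,0,0]},{"jaw":0.045,"slide":[0,0,0],"dr":[0.1,0,0]},{"jaw":0.045,"slide":[0,0,0],"dr":[0.1,0,0]},{"jaw":0.045,"slide":[0,0,0],"dr":[0.1,0,0]}]'
python3 - <<'E'
from h import *
s=manip.sense(); p,r=pose(); print(r.inv().apply(s["wrist_force"]), r.inv().apply(s["torque"]),s["grip_width"],s["joint_positions"][5])
E
```

```text
clock: 7.1
tool_pos: [0.5644, -0.0101, 0.1692]
tool_rot: [36.4, 89.9, -10.3]
wrist_force: [-0.2, -0.0, 0.8]
grip_width: 0.0581
[-0.83618259 -0.14231924 -0.08249904] [-0.43781555  0.06052931  0.02971066] 0.058128909125838825 -49.51143746891163
```

```bash
python3 -m pendant '[{"jaw":0.045,"slide":[0,0,0],"dr":[0.1,0,0]},{"jaw":0.045,"slide":[0,0,0],"dr":[0.1,0,0]},{"jaw":0.045,"slide":[0,0,0],"dr":[0.1,0,0]},{"jaw":0.045,"slide":[0,0,0],"dr":[0.1,0,0]},{"jaw":0.045,"slide":[0,0,0],"dr":[0.1,0,0]},{"jaw":0.045,"slide":[0,0,0],"dr":[0.1,0,0]},{"jaw":0.045,"slide":[0,0,0],"dr":[0.1,0,0]},{"jaw":0.045,"slide":[0,0,0],"dr":[0.1,0,0]},{"jaw":0.045,"slide":[0,0,0],"dr":[0.1,0,0]},{"jaw":0.045,"slide":[0,0,0],"dr":[0.1,0,0]},{"jaw":0.045,"slide":[0,0,0],"dr":[0,0,0]}]'
python3 - <<'E'
from h import *
s=manip.sense(); p,r=pose(); print(r.inv().apply(s["wrist_force"]), r.inv().apply(s["torque"]),s["grip_width"],s["joint_positions"][5])
c=imaging.capture("side")["frame"][160:240,215:325,::-1]
cv2.imwrite("pics/s3.png",cv2.resize(c,None,fx=6,fy=6,interpolation=cv2.INTER_CUBIC))
E
```

```text
clock: 8.2
tool_pos: [0.5666, -0.0095, 0.1693]
tool_rot: [110.3, 89.7, 6.3]
wrist_force: [12.4, 1.6, -6.4]
grip_width: 0.0578
[ 6.4720648  11.61783271 -4.57346094] [-0.15371204  0.86915252  1.83875023] 0.057811919317227733 7.765530380882414
```

View pics/s3.png

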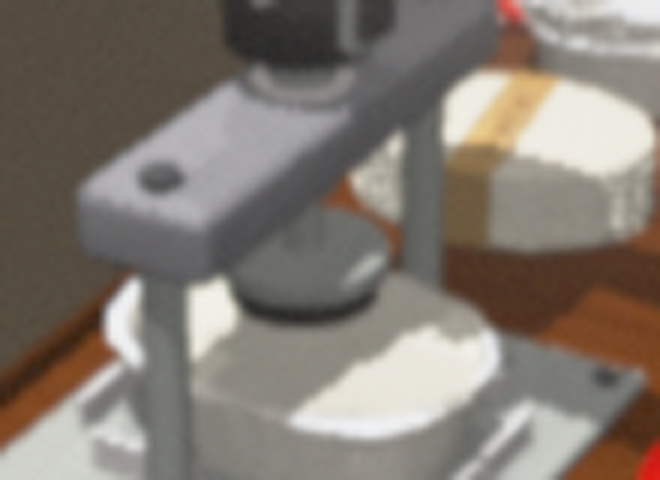

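The pad's lower rim is now at crop (305,322), so z ≈ 0.077, about 17 mm above the lid. That agrees with the 22.4 mm I commanded. A 12 N side force along tool y shows the axis is ~2 mm further along +y, so I'll re-centre and turn in smaller batches.

```bash
python3 -m pendant '[{"jaw":0.045,"slide":[0,0.0025,0],"dr":[0,0,0]},{"jaw":0.045,"slide":[0,0,0],"dr":[0.1,0,0]},{"jaw":0.045,"slide":[0,0,0],"dr":[0.1,0,0]},{"jaw":0.045,"slide":[0,0,0],"dr":[0.1,0,0]},{"jaw":0.045,"slide":[0,0,0],"dr":[0.0,0,0]}]'
python3 - <<'E'
from h import *
s=manip.sense(); p,r=pose(); print(r.inv().apply(s["wrist_force"]), r.inv().apply(s["torque"]),s["grip_width"],s["joint_positions"][5])
E
```

```text
clock: 8.75
tool_pos: [0.5675, -0.0099, 0.1693]
tool_rot: [141.9, 89.8, 20.7]
wrist_force: [3.4, 4.5, -0.4]
grip_width: 0.0581
[ 0.38536604  0.58536547 -5.65680215] [-0.10727511  0.81098955  0.10795599] 0.05809042214523234 24.92030548687131
```

```bash
python3 -m pendant '[{"jaw":0.045,"slide":[0,0,0],"dr":[0.1,0,0]},{"jaw":0.045,"slide":[0,0,0],"dr":[0.1,0,0]},{"jaw":0.045,"slide":[0,0,0],"dr":[0.1,0,0]},{"jaw":0.045,"slide":[0,0,0],"dr":[0.1,0,0]},{"jaw":0.045,"slide":[0,0,0],"dr":[0.0,0,0]}]'
python3 - <<'E'
from h import *
s=manip.sense(); p,r=pose(); print(r.inv().apply(s["wrist_force"]), r.inv().apply(s["torque"]),s["grip_width"],s["joint_positions"][5])
c=imaging.capture("side")["frame"][170:240,215:325,::-1]
cv2.imwrite("pics/s4.png",cv2.resize(c,None,fx=7,fy=7,interpolation=cv2.INTER_CUBIC))
E
```

```text
clock: 9.25
tool_pos: [0.5682, -0.0105, 0.1693]
tool_rot: [144.2, 89.8, 0.1]
wrist_force: [6.7, 0.6, -3.4]
grip_width: 0.0577
[ 3.43388581  3.40114796 -5.76000716] [-0.10630816  1.05530121  0.57597766] 0.05767241814267908 47.838900186558405
```

View pics/s4.png

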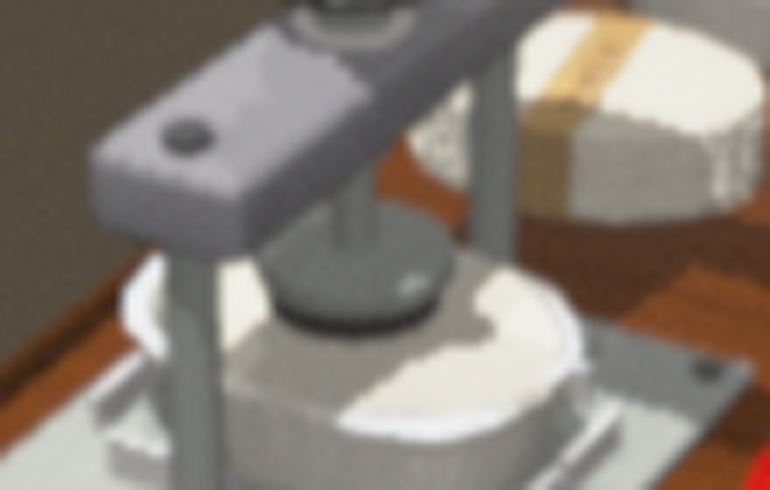

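Pad rim at crop (350,333), so z ≈ 0.065 with about 5 mm gap. I'll turn 0.1 rad (1.6 mm) more, then let go and rise to the small knob's height while turning the wrist back. Fitting the grip-centred readings puts the true axis at (0.5664, -0.0123).

```bash
python3 -m pendant '[{"jaw":0.045,"slide":[0,0,0],"dr":[0.1,0,0]},{"jaw":0.045,"slide":[0,0,0],"dr":[0,0,0]},{"jaw":0.085,"slide":[0,0,0],"dr":[0,0,0]},{"jaw":0.085,"slide":[0,0,0],"dr":[0,0,0]},{"jaw":0.085,"slide":[0,0,0],"dr":[0,0,0]},{"jaw":0.085,"slide":[0,0,0],"dr":[0,0,0]},{"jaw":0.085,"slide":[-0.015,0,0],"dr":[0,0,0]},{"jaw":0.085,"slide":[-0.014,0,0],"dr":[0,0,0]},{"jaw":0.085,"slide":[0,0,0],"dr":[-0.14,0,0]},{"jaw":0.085,"slide":[0,0,0],"dr":[-0.14,0,0]},{"jaw":0.085,"slide":[0,0,0],"dr":[-0.14,0,0]},{"jaw":0.085,"slide":[0,0,0],"dr":[-0.14,0,0]},{"jaw":0.085,"slide":[0,0,0],"dr":[-0.14,0,0]},{"jaw":0.085,"slide":[0,0,0],"dr":[-0.14,0,0]},{"jaw":0.085,"slide":[0,0,0],"dr":[-0.14,0,0]},{"jaw":0.085,"slide":[0,0,0],"dr":[-0.14,0,0]},{"jaw":0.085,"slide":[0,0,0],"dr":[-0.14,0,0]},{"jaw":0.085,"slide":[0,0,0],"dr":[0,0,0]},{"jaw":0.085,"slide":[0,0,0],"dr":[0,0,0]}]'
python3 - <<'E'
from h import *
s=manip.sense(); p,r=pose(); print(p,s["wrist_force"], s["torque"],s["grip_width"],s["joint_positions"][5]); print(r.inv().apply(np.array([.5664,-.0123,p[2]])-p))
wrist("w3")
c=imaging.capture("side")["frame"][170:240,215:325,::-1]
b=cv2.resize(c,(420,267),interpolation=cv2.INTER_CUBIC); a=cv2.imread("pics/w3.png")[130:350,120:440]
a=cv2.resize(a,(380,261),interpolation=cv2.INTER_CUBIC); o=np.zeros((267,800,3),np.uint8); o[:261,:380]=a; o[:,380:]=b; cv2.imwrite("pics/m3.png",o)
E
```

```text
clock: 11.2
tool_pos: [0.5669, -0.0107, 0.1987]
tool_rot: [73.7, 89.9, -4.0]
wrist_force: [-0.5, 0.0, -0.2]
grip_width: 0.0849
[ 0.56693083 -0.01068336  0.19868622] [-0.46324345  0.04538118 -0.23382354] [ 0.00138623  0.03535702 -0.00816571] 0.0848799378073124 -18.57005046836164
[-6.69975600e-07 -8.63222345e-04  1.46633612e-03]
```

View pics/m3.png

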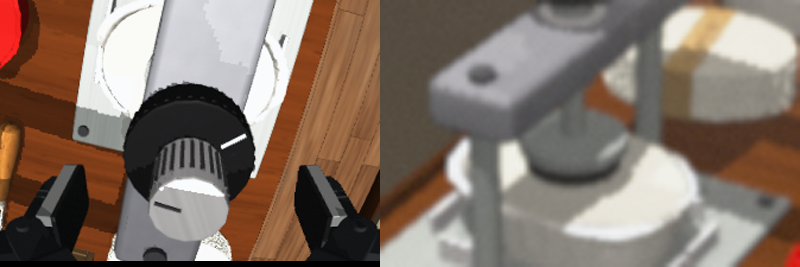

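The view shows the fingers clear either side of the small knob, centred at crop (188,205), and the pad just above the lid. That is picture 11 of 12. Centre and grip the small knob.

```bash
python3 -m pendant '[{"jaw":0.085,"slide":[0,-0.001,0.0015],"dr":[0,0,0]},{"jaw":0.02,"slide":[0,0,0],"dr":[0,0,0]},{"jaw":0.02,"slide":[0,0,0],"dr":[0,0,0]},{"jaw":0.02,"slide":[0,0,0],"dr":[0,0,0]},{"jaw":0.02,"slide":[0,0,0],"dr":[0,0,0]},{"jaw":0.02,"slide":[0,0,0],"dr":[0,0,0]},{"jaw":0.02,"slide":[0,0,0],"dr":[0,0,0]},{"jaw":0.02,"slide":[0,0,0],"dr":[0,0,0]}]'
cat > st.py <<'E'
from h import *
s=manip.sense(); p,r=pose(); R_=r.inv(); print("t%.2f"%s["clock"],"F",R_.apply(s["wrist_force"]).round(2),"M",R_.apply(s["torque"]).round(3),"w%.4f j6 %.2f z %.4f"%(s["grip_width"],s["joint_positions"][5],p[2]),"tau6 %.3f"%s["tau"][5], "qv6 %.1f"%s["qvel"][5])
E
python3 st.py
```

```text
clock: 12.1
tool_pos: [0.5662, -0.0123, 0.1977]
tool_rot: [82.0, 89.9, 4.6]
wrist_force: [2.5, 0.9, 1.2]
grip_width: 0.0284
t12.10 F [-1.15  2.66 -0.31] M [-0.024  0.038  0.446] w0.0284 j6 -18.99 z 0.1977 tau6 -0.005 qv6 -0.0
```

```bash
for i in 1 2; do python3 -m pendant '[{"jaw":0.02,"slide":[0,0,0],"dr":[0.04,0,0]},{"jaw":0.02,"slide":[0,0,0],"dr":[0.04,0,0]},{"jaw":0.02,"slide":[0,0,0],"dr":[0.04,0,0]}]' >/dev/null; python3 st.py; done
```

```text
t12.40 F [-1.96  4.1  -0.58] M [-0.19   0.095  0.494] w0.0288 j6 -12.03 z 0.1977 tau6 -0.673 qv6 22.8
t12.70 F [-1.33  3.02 -1.26] M [-0.15   0.195  0.405] w0.0290 j6 -5.15 z 0.1977 tau6 -0.670 qv6 22.7
```

```bash
for i in 1 2 3 4; do python3 -m pendant '[{"jaw":0.02,"slide":[0,0,0],"dr":[0.04,0,0]},{"jaw":0.02,"slide":[0,0,0],"dr":[0.04,0,0]}]' >/dev/null; python3 st.py; done
```

```text
t12.90 F [-1.42  2.9  -1.05] M [-0.15   0.216  0.381] w0.0289 j6 -0.57 z 0.1977 tau6 -0.670 qv6 22.8
t13.10 F [-0.89  3.48 -2.01] M [-0.19   0.233  0.374] w0.0286 j6 4.02 z 0.1977 tau6 -0.670 qv6 22.8
t13.30 F [-1.48  1.23 -1.25] M [-0.158  0.241  0.333] w0.0286 j6 8.60 z 0.1977 tau6 -0.670 qv6 22.8
t13.50 F [-1.28  1.81 -1.11] M [-0.192  0.233  0.262] w0.0287 j6 13.18 z 0.1977 tau6 -0.669 qv6 22.7
```

```bash
for i in 1 2 3; do python3 -m pendant '[{"jaw":0.02,"slide":[0,0,0],"dr":[0.04,0,0]}]' >/dev/null; python3 st.py; done
```

```text
t13.60 F [-1.27  1.49 -1.21] M [-0.264  0.256  0.265] w0.0286 j6 15.47 z 0.1977 tau6 -0.669 qv6 22.7
t13.70 F [-1.23  2.29 -2.09] M [-0.192  0.342  0.28 ] w0.0287 j6 17.77 z 0.1977 tau6 -0.669 qv6 22.8
t13.80 F [-1.57  1.95 -1.43] M [-0.21   0.302  0.237] w0.0285 j6 20.06 z 0.1977 tau6 -0.669 qv6 22.8
```

```bash
for i in 1 2 3 4; do python3 -m pendant '[{"jaw":0.02,"slide":[0,0,0],"dr":[0.02,0,0]}]' >/dev/null; python3 st.py; done
```

```text
t13.90 F [-1.89  2.05 -1.72] M [-0.114  0.341  0.233] w0.0286 j6 21.19 z 0.1977 tau6 0.125 qv6 10.2
t14.00 F [-2.4   1.83 -2.84] M [-0.147  0.394  0.332] w0.0288 j6 22.30 z 0.1977 tau6 -0.202 qv6 11.5
t14.10 F [-2.06  1.34 -3.22] M [-0.186  0.392  0.3  ] w0.0283 j6 23.46 z 0.1977 tau6 -0.264 qv6 11.6
t14.20 F [-3.12  1.71 -3.13] M [-0.191  0.523  0.215] w0.0284 j6 24.63 z 0.1977 tau6 -0.265 qv6 11.5
```

```bash
for i in 1 2 3 4 5; do python3 -m pendant '[{"jaw":0.02,"slide":[0,0,0],"dr":[0.02,0,0]}]' >/dev/null; python3 st.py; done
```

```text
t14.30 F [-3.18  1.85 -2.88] M [-0.172  0.555  0.278] w0.0287 j6 25.78 z 0.1977 tau6 -0.260 qv6 11.5
t14.40 F [-4.32  1.86 -4.44] M [-0.093  0.611  0.311] w0.0279 j6 26.94 z 0.1977 tau6 -0.256 qv6 11.5
t14.50 F [-3.76  1.74 -3.67] M [-0.118  0.694  0.27 ] w0.0287 j6 28.08 z 0.1977 tau6 -0.250 qv6 11.4
t14.60 F [-4.83  1.12 -3.98] M [-0.191  0.702  0.282] w0.0285 j6 29.23 z 0.1977 tau6 -0.243 qv6 11.4
t14.70 F [-3.59  1.24 -3.88] M [-0.182  0.785  0.263] w0.0282 j6 30.38 z 0.1977 tau6 -0.235 qv6 11.3
```

```bash
sed -i 's/"qv6 %.1f"%s\["qvel"\]\[5\]/"qv6 %.2f b %.4f"%(s["qvel"][5],s["tau"][5]+.036*s["qvel"][5])/' st.py; for i in 1 2 3 4; do python3 -m pendant '[{"jaw":0.02,"slide":[0,0,0],"dr":[0.02,0,0]}]' >/dev/null; python3 st.py; done
```

```text
t14.80 F [-4.83  1.2  -3.92] M [-0.206  0.811  0.226] w0.0286 j6 31.53 z 0.1977 tau6 -0.229 qv6 11.37 b 0.1804
t14.90 F [-4.82  1.62 -5.53] M [-0.184  0.815  0.168] w0.0284 j6 32.67 z 0.1977 tau6 -0.221 qv6 11.43 b 0.1909
t15.00 F [-4.94  1.7  -4.54] M [-0.242  0.761  0.147] w0.0283 j6 33.82 z 0.1977 tau6 -0.213 qv6 11.38 b 0.1966
t15.10 F [-5.6   1.15 -4.87] M [-0.197  0.816  0.156] w0.0282 j6 34.96 z 0.1977 tau6 -0.206 qv6 11.36 b 0.2027
```

```bash
for i in 1 2 3 4; do python3 -m pendant '[{"jaw":0.02,"slide":[0,0,0],"dr":[0.02,0,0]}]' >/dev/null; python3 st.py; done
```

```text
t15.20 F [-4.94  0.59 -5.37] M [-0.26   0.791  0.132] w0.0288 j6 36.11 z 0.1977 tau6 -0.199 qv6 11.29 b 0.2076
t15.30 F [-5.8   1.42 -5.88] M [-0.187  0.786  0.181] w0.0285 j6 37.25 z 0.1977 tau6 -0.192 qv6 11.44 b 0.2203
t15.40 F [-5.06  0.84 -5.9 ] M [-0.22   0.842  0.173] w0.0287 j6 38.40 z 0.1977 tau6 -0.184 qv6 11.36 b 0.2251
t15.50 F [-4.18  0.71 -5.16] M [-0.264  0.813  0.146] w0.0283 j6 39.55 z 0.1977 tau6 -0.176 qv6 11.33 b 0.2319
```

```bash
python3 -m pendant '[{"jaw":0.02,"slide":[0,0,0],"dr":[0.015,0,0]},{"jaw":0.02,"slide":[0,0,0],"dr":[0,0,0]}]'; python3 st.py; python3 -m pendant '[{"jaw":0.085,"slide":[0,0,0],"dr":[0,0,0]},{"jaw":0.085,"slide":[0,0,0],"dr":[0,0,0]},{"jaw":0.085,"slide":[0,0,0],"dr":[0,0,0]},{"jaw":0.085,"slide":[0,0,0],"dr":[0,0,0]},{"jaw":0.085,"slide":[0,0,0],"dr":[0,0,0]},{"jaw":0.085,"slide":[-0.02,0,0],"dr":[0,0,0]},{"jaw":0.085,"slide":[-0.04,0,0],"dr":[0,0,0]},{"jaw":0.085,"slide":[-0.04,0,0],"dr":[0,0,0]},{"jaw":0.085,"slide":[-0.02,0,0],"dr":[0,0,0]},{"jaw":0.085,"slide":[0,0,0],"dr":[0,0,0]}]'; python3 st.py
python3 - <<'E'
from h import *
wrist("w4")
c=imaging.capture("side")["frame"]; f=c[160:240,215:325,::-1]
b=cv2.resize(f,(440,320),interpolation=cv2.INTER_CUBIC); a=cv2.imread("pics/w4.png"); a=cv2.resize(a,(360,270)); o=np.zeros((590,800,3),np.uint8); o[:270,:360]=a; o[:320,360:]=b
o[320:590,440:]=cv2.resize(c[:,:,::-1],(360,270)); t=imaging.capture("top")["frame"][:,:,::-1]; o[320:590,:360]=cv2.resize(t,(360,270)); cv2.imwrite("pics/m4.png",o)
E
```

```text
clock: 15.7
tool_pos: [0.566, -0.0122, 0.1977]
tool_rot: [150.9, 90.0, 14.1]
wrist_force: [4.3, 4.0, 3.9]
grip_width: 0.0282
t15.70 F [-3.86  0.05 -5.87] M [-0.274  0.813  0.034] w0.0282 j6 40.39 z 0.1977 tau6 0.470 qv6 -0.82 b 0.4401
clock: 16.7
tool_pos: [0.5674, -0.0126, 0.3222]
tool_rot: [129.5, 89.6, -7.2]
wrist_force: [-0.2, -0.2, 0.2]
grip_width: 0.0852
t16.70 F [-0.23  0.03  0.27] M [ 0.043  0.063 -0.045] w0.0852 j6 40.32 z 0.3222 tau6 -0.001 qv6 -0.01 b -0.0017
```

View pics/m4.png

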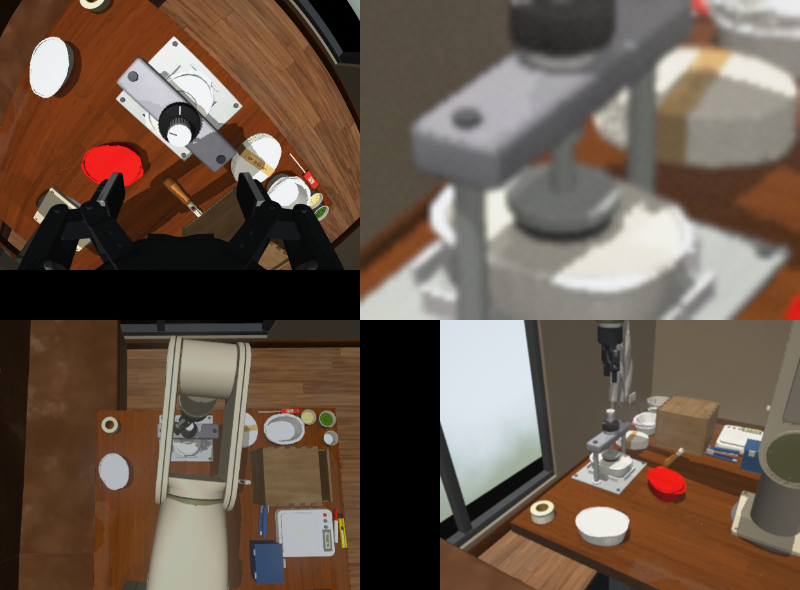

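The foot sits on the lid (crop 560,235), the tray is still in its nest, the gripper is clear and the bystanders look unmoved.

```bash
python3 -c "
from station import manip; print(manip.hand_in())"
```

```text
the job is handed in; nothing more can be done
None
```

The tray is clamped, and I handed the job in at 16.8 s on the clock. I put the foot force at about 14–15 N, but that is worked out from torque and angle because nothing reads it directly.

- **Large knob:** I turned it clockwise about 2.2 rad, stopping with the pad roughly 4 mm above the lid as judged from the side camera. There was no sign of touching the lid while this knob was turned.
- **Small knob:** I turned it clockwise about 1.03 rad. The last joint's torque began to rise about 0.8 rad in, which is where the pad met the lid, 4.8 mm below where the large knob left it.
- **Force estimate:** Past contact, the torque rose by about 0.08–0.09 Nm and the knob turned about 0.23 rad. Both come to about 14–15 N.
- **Release:** I opened the gripper and rose straight up. The wrist force then read about zero.

**Last checks:**
- **Final pictures:** the pad is on the lid, the tray is in its nest, and the bystanders and the red look-alike look unmoved. In the overhead view the arm hid part of the scene.
- **Wrist torque sensor:** it was too noisy (about ±0.03 Nm) to confirm the rise closely. It drifted from about -0.17 to -0.26 Nm, which agrees roughly.
- **Fingertips:** they stood about 20–30 mm farther back than the stated nose length, so the first closing missed the large knob and touched nothing. I lowered the gripper 20 mm and gripped it then.
- **Side force:** it reached about 14 N on the large knob until I re-centred, well under the limits.

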